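Brace the screw-top jar in the holder and unscrew its cap

TASK

Open the square stoneware jar in the jar holder: first nest the loose wooden sleeve fully down in the holder's square well, then nest the closed jar fully down in the sleeve so that it cannot turn. Unscrew the tight cap (counter-clockwise seen from above), stop turning once the threads let go, lift it straight up and finish while still holding it level in the gripper, clear of the jar and a couple of centimetres above its mouth, with the jar left standing fully seated in the holder. Keep the cap on until the jar is braced, do not tip the jar over, and leave the other things on the counter where they are.

Things in the scene. Friction and masses are not known exactly. Their poses are not given: they have to be found in the camera images.
- holder: Dark wooden jar holder 100 x 100 x 30 mm, fixed to the counter between the sleeve and the jar, four small brass screws in its top. Square well in the top 70 x 70 mm, 26 mm deep (floor 4 mm above the counter), 3 mm chamfer at the mouth. Origin: centre of the underside; x, y along the sides of block and well.
- sleeve: The same sleeve, origin at the centre of its underside. Any of the four quarter turns fits the holder, with 2 mm play on every side; fully down, its underside is 4 mm and its top 60 mm above the counter, 30 mm proud of the holder.
- sleeve_mid (a point): Centre (28 mm above the underside) of the loose sleeve: a pale wooden square cup, 66 x 66 mm outside, 56 mm tall, open at the top, 54 x 54 mm inside and 51 mm deep (walls 6, floor 5 mm), 2 mm chamfer at the mouth, 0.15 kg. Stands upright left or right of the holder. z up; x, y along its sides.
- jar: The same jar without cap, origin at the centre of its underside. Fits the sleeve at any of the four quarter turns, 2 mm play on every side; fully down in the sleeve in the holder its underside is 9 mm above the counter. It can be carried by its closed cap. Loose on the counter it would turn along with the cap.
- jar_mid (a point): Centre of the square body (33 mm above the underside) of the closed terracotta stoneware jar, about 0.35 kg: body 50 x 50 mm, 66 mm tall; round neck 34 mm across up to 94 mm, covered by the cap; 103 mm tall closed. Stands upright on the other side of the holder from the sleeve. z up; x, y along its sides.
- cap: The same cap, origin on its axis at its lower edge; x axis through its two inner lugs, z up. Tight lug thread on a springy seal (about 0.3 N m). Free from 0.45 rad before to 1 rad after its x axis is parallel to the jar's x axis (either way round); beyond that the lugs run under the next thread.
- cap_mid (a point): Centre (15.5 mm above the lower edge) of the round ribbed steel cap, 50 mm across, 31 mm tall, 0.05 kg. Closed, its lower edge is 72 mm above the jar's underside, 6 mm above the square body. Turned counter-clockwise it rises 2 mm and lets go after 0.85 to 1.1 rad; with up to 0.15 rad play of the jar, turn 1.3 to 1.4 rad.
- tea_tin: Bystander: round tea tin 69 mm across, 89 mm tall, at the back, left of the holder; leave alone. Origin at the centre of its underside.
- espresso: Bystander: small handled cup 63 x 88 mm, 51 mm tall, at the back, right of the holder; leave alone. Origin at its underside.
- pepper_mill: Bystander: wooden pepper mill 58 mm across, 170 mm tall, at the right; leave alone. Origin at the centre of its underside.
- clip_jar: Bystander: clip-top glass jar 92 mm across, 121 mm tall, at the far right; leave alone. Origin at its underside.
- creamer: Bystander: glass creamer 80 x 120 mm, 113 mm tall, at the left; leave alone. Origin at its underside.
- coaster: Bystander: wooden coaster 95 mm across, 8 mm thick, at the left front; leave alone. Origin at its underside.
- post_front (a point): Front of the shelves' upright post, fixed, 76 mm wide, standing on the counter between left and right and reaching to the ceiling; this point is on its front face 0.2 m above the counter. Wrist and arm must stay clear of it: cross the middle near the counter's front edge (the edge is about 0.14 m in front of the post).

How it is judged:
By the outcome, as a careful person would: the job done as asked, in the order asked, and still so for the second after the job is handed in, while the arm keeps its last pose, push and grip.
It also fails if it takes over 72 s, if anything falls off the work surface, if the arm or the gripper's body presses on something with over 40 N, if the wrist force passes 120 N, or if a joint passes its speed limit or range.

ROBOT

A 6-joint arm with a two-finger parallel gripper is mounted at the origin on a cart in front of the work surface, level with it; the furniture and walls round the work are solid. World frame = base frame: x ahead of the robot, y to its left, z up, the work surface at z = 0. Lengths are in mm, angles in rad, forces in N, time in s.
With the tool pointing down it reaches from about 350 to 975 mm from the base axis. Payload 4.9 kg.
Tool frame: the origin (TCP) lies midway between the tips of the shut fingers; the grasp point (between the pads) lies 19 mm behind it; z points along the fingers, y is the line along which they close (so a half turn about z gives the same grasp; the last joint's range is limited). The gripper opens to 85 mm and grips with 20 to 120 N. Pads are 22 mm wide; open, the fingers measure 114 mm over their backs; the gripper's body (76 mm by 85 mm) begins 54 mm behind the grasp point. The pads swing forward as they close: fully open they stand 13 mm farther back than shut.
Start: joints at [1.093, 0.053, 1.613, -0, 1.476, -0.119], TCP at [219.458, 585.183, 231.304] pointing down, gripper open.
Joint ranges: [-3.01, 3.01], [-1.01, 2.22], [0.06, 2.58], [-1.02, 4.17], [0.09, 2.62], [-3.14, 3.14]. Speed limits (rad/s): [2.57, 2.57, 3.14, 3.14, 3.14, 3.14].

INTERFACE

Orientations are given as a 3x3 rotation matrix whose columns are the frame's x, y, z axes.
In Python, from bench import ctrl gives the robot as it stands. The module is installed in compiled form; this text tells all that it offers.
- The arm moves only by the tool step_arm, never from a script. Its argument "targets" is a list of rows, each an object of numbers: "ax", "ay", "az": the turn, a rotation vector about the world's x, y, z in degrees; "dx", "dy", "dz": the shift along the world's x, y, z in mm; "claw": the finger opening in mm, from 0 to 85.4. In form: [{"ax": .., "ay": .., "az": .., "dx": .., "dy": .., "dz": .., "claw": ..}, ...]. A call has 1 to 12 rows; each row is the pose to reach, as a shift and turn from the pose commanded when the call began; what a row does not reach only later rows make up. A row lasts 1/12 s, in which the tool goes at most 41.7 mm and 7.16 degrees, less where a joint would pass 70% of its speed; a pose out of reach is approached as far as the arm can. A call with a gripper value outside its range is refused whole. The fingers move at their own pace and stop on an object; "newtons" is the grip in N (left out, the last holds). Time passes only in rows, so rows that repeat a pose let the fingers close. It gives the time, the measured TCP pose, the force, the opening and the grip force at its end, in the units of the state.
- ctrl.sense(): the state, without advancing time (a new reading comes with each control period).
- ctrl.camera(name): name is "scene" or "top"; returns the picture (480x640x3 uint8, red, green, blue); there is no depth.
- ctrl.get_calibration(name): a dict with "fx", "fy", "cx", "cy" (pixels), "xyz" and "attitude" of the camera in the world. Camera axes: x right, y down, z forward; pixel columns grow to the right and rows downward; lengths in mm; the calibration is good to about 2 mm. A picture is of the moment at which its call begins. get_calibration takes no time and is no camera call.
- ctrl.hand_in(): hands the job in; it is judged then, once.
Trained networks look in the newest picture that a camera, given by its name, has taken for a name from the list of things; names that differ only in an ending like _2 or _b are one class to them, and where a whole thing is asked for, a point or a joint stands for the part that bears it (a point fixed in the world has none). Each returns a list of dicts, best first, with "score" (0 to 1); they miss things now and then, are a little off and sometimes report something else, mostly with a low value. They report only what shows in the picture. A call takes as long as a camera call.
- ctrl.search_frame(camera, label): "box" ([centre column, centre row, width, height] in pixels, round what is visible of it).
- ctrl.masks_of(camera, label): "pixels" (480x640 bool, what is visible of it) and "box" ([centre column, centre row, width, height] in pixels, round what is visible of it).
The state is a dict: "clock": time; "qpos": joint angles; "qvel": joint speeds; "joint_efforts": joint torques, N m; "position": TCP position; "tool_rot": TCP orientation; "force": force on the tool from outside, world axes, zero at the start; "torque": the same for the moment, N m; "width": opening from 0.0 (shut) to 1.0 (fully open); "grasp_force": force on a finger pad.
Only numpy, scipy, OpenCV 4.12 (cv2) and the standard library are available. Lean on these libraries where they do the work, as an engineer would, in place of code of your own. Each camera call takes 0.05 s, during which the arm holds its last target. There are 200 camera calls.

## Working session

There is one attempt and no reset: what is moved stays moved. The work goes in short steps, Python scripts to look and compute and a tool call to move; the robot and the scene stay as the last step left them, time stands still between calls to the robot, and variables do not carry over. Pictures are saved under pics/ and viewed, at most 10 in all, crops included, and the job is handed in when it is done.

Besides the shell and the picture viewer there is one more tool, called by a JSON object that holds its "op" and its "data", one argument or row to a line. step_arm: Moves the arm, as the interface text tells. Its arguments: {"type":"object","properties":{"targets":{"type":"array"},"newtons":{"type":"number"}},"required":["targets"]}

```bash
mkdir -p pics
cat > h.py <<'E'
import numpy as np, cv2
from bench import ctrl
def shot(cam,fn=None):
    im=ctrl.camera(cam)
    if fn: cv2.imwrite('pics/'+fn,im[:,:,::-1])
    return im
def KRT(cam):
    c=ctrl.get_calibration(cam)
    return c,np.array(c['xyz'],float),np.array(c['attitude'],float)
def ray(cam,u,v,z):
    c,p,R=KRT(cam)
    d=R@np.array([(u-c['cx'])/c['fx'],(v-c['cy'])/c['fy'],1])
    return p+d*(z-p[2])/d[2]
def proj(cam,P):
    c,p,R=KRT(cam)
    q=(np.atleast_2d(P)-p)@R
    return np.c_[c['fx']*q[:,0]/q[:,2]+c['cx'],c['fy']*q[:,1]/q[:,2]+c['cy']]
E
python3 - <<'E'
from h import *
a=shot('scene','s0.png'); b=shot('top','t0.png')
for c in ('scene','top'):
    print(c,KRT(c))
    for l in ['holder','sleeve','jar','cap','tea_tin','espresso','pepper_mill','clip_jar','creamer','coaster']:
        r=ctrl.search_frame(c,l)
        print(l,[(np.round(x['box']).astype(int).tolist(),round(x['score'],2)) for x in r[:2]])
print(ctrl.sense())
E
```

```text
scene ({'fx': 564.9074067398279, 'fy': 564.9074067398279, 'cx': 322.10690457088566, 'cy': 239.27325148356402, 'xyz': array([ 451.87841515, 1326.81692634, 1108.51295541]), 'attitude': array([[-0.99755165, -0.03539499,  0.06031506],
       [-0.06972842,  0.56942268, -0.81908227],
       [-0.00535336, -0.82128254, -0.57049657]])}, array([ 451.87841515, 1326.81692634, 1108.51295541]), array([[-0.99755165, -0.03539499,  0.06031506],
       [-0.06972842,  0.56942268, -0.81908227],
       [-0.00535336, -0.82128254, -0.57049657]]))
holder [([347, 241, 33, 22], 0.85)]
sleeve [([347, 213, 19, 23], 0.75)]
jar [([339, 330, 26, 29], 0.62)]
cap [([335, 310, 19, 16], 0.88)]
tea_tin [([297, 302, 25, 37], 0.57)]
espresso [([333, 365, 34, 46], 0.61)]
pepper_mill [([329, 180, 17, 48], 0.89)]
clip_jar [([349, 176, 21, 38], 0.61)]
creamer [([331, 365, 34, 48], 0.88)]
coaster [([336, 416, 40, 34], 0.59)]
top ({'fx': 539.4400952504892, 'fy': 539.4400952504892, 'cx': 324.24348236883964, 'cy': 237.62726070722562, 'xyz': array([ 268.62250192,  -53.95238514, 1985.46691187]), 'attitude': array([[ 1.28556171e-02
[... 942 characters left out ...]
5,
        1.47603034e+00, -1.18986434e-01]), 'qvel': array([ 0.00050614,  0.00032036, -0.00023258, -0.00168879,  0.00040416,
        0.00048005]), 'joint_efforts': array([ 8.40137500e-05, -3.93692422e+01, -3.70467246e+01, -8.76328113e-05,
        6.33497857e-04, -1.22398842e-05]), 'position': array([219.45399602, 585.18988144, 231.32317788]), 'tool_rot': array([[-9.36327478e-01,  3.51127972e-01,  3.64742388e-05],
       [ 3.51127972e-01,  9.36327478e-01, -2.43745632e-05],
       [-4.27104230e-05, -1.00154478e-05, -9.99999999e-01]]), 'force': array([0.24500479, 0.04518379, 0.47833963]), 'torque': array([ 0.0056018 ,  0.01525616, -0.01605349]), 'grasp_force': 0.0, 'width': 1.0013897181616975}
```

Run:
```python
from h import *
a=cv2.imread('pics/s0.png');b=cv2.imread('pics/t0.png')
cv2.imwrite('pics/s1.png',cv2.resize(a[150:350,240:440],None,fx=3,fy=3,interpolation=cv2.INTER_CUBIC))
cv2.imwrite('pics/t1.png',cv2.resize(b[210:310,240:440],None,fx=4,fy=4,interpolation=cv2.INTER_CUBIC))
for l,z in (('holder',30),('sleeve',50),('cap',100),('pepper_mill',100),('tea_tin',89),('espresso',51),('clip_jar',100),('creamer',60)):
    r=[x for x in ctrl.search_frame('top',l) ][:1]; s=ctrl.search_frame('scene',l)[:1]
    print(l,[ray('top',*x['box'][:2],z).round() for x in r],[ray('scene',*x['box'][:2],z).round() for x in s])
```

```text
holder [array([ 497., -239.,   30.])] [array([ 483., -219.,   30.])]
sleeve [array([ 483., -397.,   50.])] [array([ 489., -361.,   50.])]
cap [array([497., 183., 100.])] [array([502., 205., 100.])]
pepper_mill [array([ 564., -548.,  100.])] [array([ 559., -508.,  100.])]
tea_tin [array([610., 118.,  89.])] [array([607., 168.,  89.])]
espresso [array([ 601., -336.,   51.])] [array([498., 352.,  51.])]
clip_jar [array([ 492., -609.,  100.])] [array([ 486., -536.,  100.])]
creamer [array([497., 365.,  60.])] [array([502., 361.,  60.])]
```

View pics/s1.png

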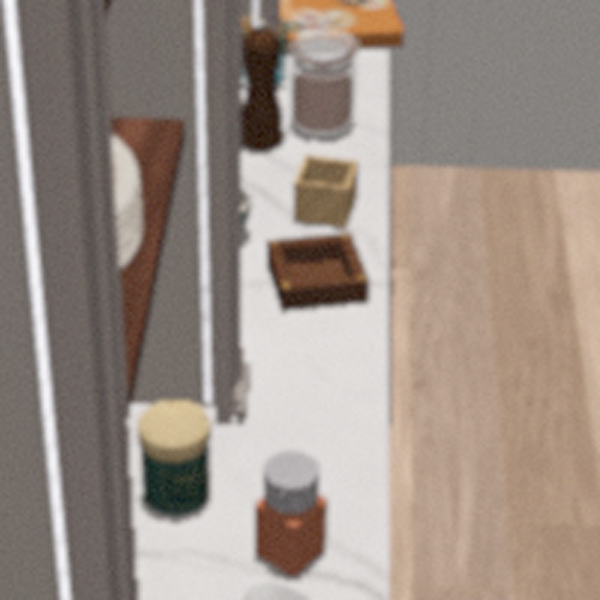

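View pics/t1.png

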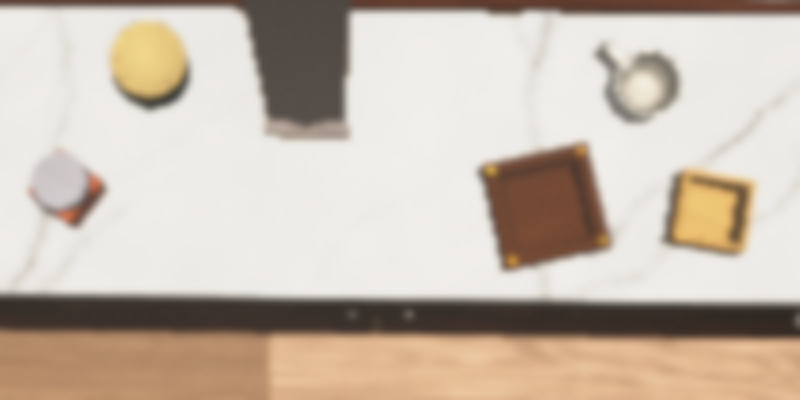

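View pics/s0.png

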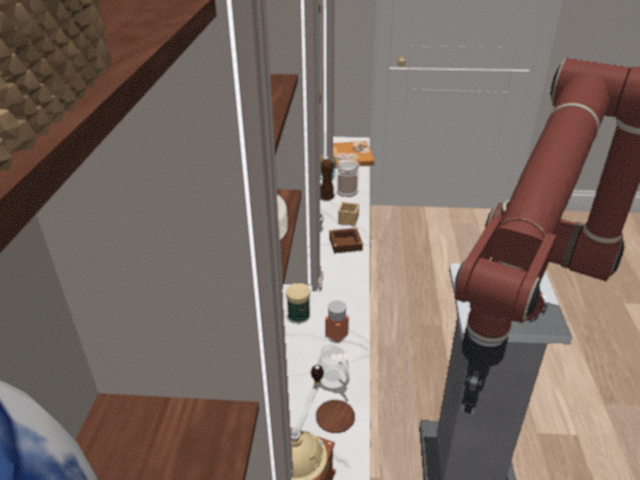

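```bash
cat > fit.py <<'E'
from h import *
from scipy.optimize import minimize
S=8
def box(w,z0,z1):
    return np.array([(sx*w/2,sy*w/2,z) for sx in(-1,1) for sy in(-1,1) for z in(z0,z1)])
def cyl(r,z0,z1):
    t=np.arange(0,2*np.pi,.15)
    return np.vstack([np.c_[r*np.cos(t),r*np.sin(t),0*t+z] for z in(z0,z1)])
M={'holder':[box(100,0,30)],'sleeve':[box(66,0,56)],'jar':[box(50,0,66),cyl(17,66,72),cyl(25,72,103)],'cap':[cyl(25,72,103)]}
def render(cam,parts,p,win,z=0):
    x0,y0,x1,y1=win
    m=np.zeros(((y1-y0)*S,(x1-x0)*S),np.uint8)
    c,s=np.cos(p[2]),np.sin(p[2])
    for P in parts:
        Q=np.c_[c*P[:,0]-s*P[:,1]+p[0],s*P[:,0]+c*P[:,1]+p[1],P[:,2]+z]
        uv=(proj(cam,Q)+.5-[x0,y0])*S-.5
        h=cv2.convexHull(uv.astype(np.float32))[:,0]
        cv2.fillConvexPoly(m,np.round(h*16).astype(np.int32),255,cv2.LINE_8,4)
    return cv2.resize(m,(x1-x0,y1-y0),interpolation=cv2.INTER_AREA)/255.
def mask(cam,names):
    m=np.zeros((480,640),bool)
    for n in names:
        r=ctrl.masks_of(cam,n)
        if r: m|=r[0]['pixels'].astype(bool)
    return m
def fit(masks,parts,p0,z=0):
    # masks: {cam: float array}
    W={}
    for c,m in masks.items():
        ys,xs=np.where(m>.5); W[c]=(xs.min()-6,ys.min()-6,xs.max()+7,ys.max()+7)
    def cost(p):
        return sum(np.sum((render(c,parts,p,W[c],z)-cv2.GaussianBlur(m.astype(np.float32),(0,0),.01)[W[c][1]:W[c][3],W[c][0]:W[c][2]])**2) for c,m in masks.items())
    best=None
    for a in np.arange(0,np.pi/2,.2):
        r=minimize(cost,[p0[0],p0[1],a],method='Nelder-Mead',options=dict(initial_simplex=[[p0[0],p0[1],a],[p0[0]+15,p0[1],a],[p0[0],p0[1]+15,a],[p0[0],p0[1],a+.15]],xatol=.05,fatol=.05))
        if best is None or r.fun<best.fun: best=r
    return best.x,best.fun
E
python3 - <<'E'
from fit import *
for n,nm,p0 in (('holder',['holder'],(490,-230)),('sleeve',['sleeve'],(488,-375)),('jar',['jar','cap'],(497,195))):
    ms={c:mask(c,nm) for c in('scene','top')}
    np.save(f'm_{n}.npy',np.array([ms['scene'],ms['top']]))
    for sub in(['scene'],['top'],['scene','top']):
        x,f=fit({c:ms[c] for c in sub},M[n],p0)
        print(n,sub,x.round(3),round(f,1),[int(ms[c].sum()) for c in sub])
E
```

```text
holder ['scene'] [ 4.88199e+02 -2.43406e+02  2.43000e-01] 11.7 [748]
holder ['top'] [ 4.91734e+02 -2.46051e+02  2.35000e-01] 18.5 [805]Traceback (most recent call last):
  File "<stdin>", line 6, in <module>
  File "fit.py", line 35, in fit
    r=minimize(cost,[p0[0],p0[1],a],method='Nelder-Mead',options=dict(initial_simplex=[[p0[0],p0[1],a],[p0[0]+15,p0[1],a],[p0[0],p0[1]+15,a],[p0[0],p0[1],a+.15]],xatol=.05,fatol=.05))
    res = _minimize_neldermead(fun, x0, args, callback, bounds=bounds,
                               **options)
    fsim[j] = func(sim[j])
              ~~~~^^^^^^^^
    fx = function(np.copy(x), *(wrapper_args + args))
  File "fit.py", line 32, in cost
    return sum(np.sum((render(c,parts,p,W[c],z)-cv2.GaussianBlur(m.astype(np.float32),(0,0),.01)[W[c][1]:W[c][3],W[c][0]:W[c][2]])**2) for c,m in masks.items())
  File "fit.py", line 32, in <genexpr>
    return sum(np.sum((render(c,parts,p,W[c],z)-cv2.GaussianBlur(m.astype(np.float32),(0,0),.01)[W[c][1]:W[c][3],W[c][0]:W[c][2]])**2) for c,m in masks.items())
                       ~~~~~~^^^^^^^^^^^^^^^^^^
  File "fit.py", line 16, in render
    uv=(proj(cam,Q)+.5-[x0,y0])*S-.5
        ~~~~^^^^^^^
  File "h.py", line 15, in proj
    c,p,R=KRT(cam)
          ~~~^^^^^
  File "h.py", line 8, in KRT
    c=ctrl.get_calibration(cam)
ValueError: time passes only in moves, steps and waits
```

```bash
sed -i 's/^def KRT/import functools\n@functools.cache\ndef KRT/' h.py
python3 - <<'E'
from fit import *
for n,nm,p0 in (('holder',['holder'],(490,-245)),('sleeve',['sleeve'],(488,-390)),('jar',['jar','cap'],(497,195))):
    ms={c:mask(c,nm) for c in('scene','top')}
    np.save(f'm_{n}.npy',np.array([ms['scene'],ms['top']]))
    for sub in(['scene'],['top'],['scene','top']):
        x,f=fit({c:ms[c] for c in sub},M[n],p0)
        print(n,sub,x.round(3),round(f,1),[int(ms[c].sum()) for c in sub])
E
```

```text
holder ['scene'] [ 4.88247e+02 -2.43385e+02  2.43000e-01] 11.7 [748]
holder ['top'] [ 4.91845e+02 -2.46042e+02  2.37000e-01] 18.5 [805]
holder ['scene', 'top'] [ 4.90002e+02 -2.45105e+02  2.34000e-01] 62.4 [748, 805]
sleeve ['scene'] [ 484.482 -392.943    1.298] 25.9 [511]
sleeve ['top'] [ 4.87147e+02 -3.95710e+02 -1.61000e-01] 13.3 [391]
sleeve ['scene', 'top'] [ 485.719 -395.053    1.35 ] 56.0 [511, 391]
jar ['scene'] [495.117 196.351   1.631] 1007.3 [1126]
jar ['top'] [501.786 191.052   0.907] 56.1 [192]
jar ['scene', 'top'] [4.95553e+02 1.95722e+02 5.00000e-02] 1101.2 [1126, 192]
```

Run:
```python
from fit import *
A={'scene':cv2.imread('pics/s0.png').astype(float),'top':cv2.imread('pics/t0.png').astype(float)}
from scipy.ndimage import label
bx={'scene':(338,322),'top':(257,257)}
ms={}
for c in A:
    cx,cy=bx[c]; im=A[c]; r=(slice(cy-26,cy+27),slice(cx-22,cx+23))
    cap=np.zeros((480,640),bool)
    for q in ctrl.masks_of(c,'cap')[:1]: cap|=q['pixels'].astype(bool); print(c,'cap',q['box'],q['score'])
    for q in ctrl.masks_of(c,'jar')[:3]: print(c,'jar',np.round(q['box']),q['score'],q['pixels'].sum())
    red=np.zeros((480,640),bool); red[r]=(im[...,2]-im[...,0])[r]>45
    if c=='top': red&=~cap
    lab,k=label(red|cap); 
    ms[c]=lab==lab[cap][0] if True else 0
    print(int(red.sum()),int(cap.sum()),int(ms[c].sum()))
    x,f=fit({c:cap},M['cap'],(497,193)); print('caponly',c,x.round(2),f)
for sub in(['scene'],['top'],['scene','top']):
    x,f=fit({c:ms[c] for c in sub},M['jar'],(497,193)); print(sub,x.round(3),round(f,1))
```

```text
scene cap [338.2, 312.3, 14.7, 19.2] 0.32
scene jar [297. 303.  24.  37.] 0.6 834
scene jar [338. 331.  26.  24.] 0.57 463
379 292 671
caponly scene [495.64 188.43   0.98] 42.926997308727415
top cap [258.4, 256.5, 17.5, 16.2] 0.6
54 192 215
caponly top [4.9971e+02 1.8863e+02 2.0000e-01] 7.902391387927721
['scene'] [497.731 191.036   1.446] 118.8
['top'] [501.03 190.72   0.85] 34.3
['scene', 'top'] [498.164 190.119   1.421] 176.8
```

Run:
```python
from fit import *
S_=cv2.imread('pics/s0.png').astype(float);T_=cv2.imread('pics/t0.png').astype(float)
from scipy.ndimage import label,binary_fill_holes
def seg(im,cx,cy,h,thr):
    m=np.zeros((480,640),bool); r=(slice(cy-h,cy+h),slice(cx-22,cx+22))
    bg=np.median(im[r].reshape(-1,3),0) if 0 else np.percentile(im[r].reshape(-1,3),75,axis=0)
    d=np.linalg.norm(im-bg,axis=2); m[r]=d[r]>thr
    lab,k=label(m); m=binary_fill_holes(lab==lab[cy,cx]); print(bg,m.sum()); return m
ms={'scene':seg(S_,338,330,32,60),'top':seg(T_,257,257,20,60)}
for a in ms: ys,xs=np.where(ms[a]); print(xs.min(),xs.max(),ys.min(),ys.max())
for sub in(['scene'],['top'],['scene','top']):
    x,f=fit({c:ms[c] for c in sub},M['jar'],(497,193)); print(sub,x.round(3),round(f,1))
    for c in sub:
        im={'scene':S_,'top':T_}[c].copy()
        R=render(c,M['jar'],x,(0,0,640,480))
        cs=(np.uint8(R>.5)); k=cv2.findContours(cs,cv2.RETR_EXTERNAL,cv2.CHAIN_APPROX_NONE)[0]
        cv2.drawContours(im,k,-1,(0,255,0),1)
        cx,cy=(338,325) if c=='scene' else (257,257)
        cv2.imwrite(f'o_{len(sub)}_{c}.png',np.hstack([cv2.resize(q[cy-35:cy+35,cx-28:cx+28],None,fx=6,fy=6,interpolation=cv2.INTER_NEAREST) for q in (im,{'scene':S_,'top':T_}[c])]))
cv2.imwrite('pics/o.png',cv2.resize(np.hstack([cv2.imread('o_1_scene.png'),cv2.imread('o_1_top.png')]),(800,250)))
```

```text
[217. 219. 222.] 830
[232. 236. 238.] 307200
325 348 302 343
0 639 0 479
['scene'] [497.276 198.82    1.176] 35.0[ WARN:0@0.511] global loadsave.cpp:1063 imwrite_ Unsupported depth image for selected encoder is fallbacked to CV_8U.
Traceback (most recent call last):
  File "fit.py", line 35, in fit
    r=minimize(cost,[p0[0],p0[1],a],method='Nelder-Mead',options=dict(initial_simplex=[[p0[0],p0[1],a],[p0[0]+15,p0[1],a],[p0[0],p0[1]+15,a],[p0[0],p0[1],a+.15]],xatol=.05,fatol=.05))
  File "fit.py", line 32, in cost
    return sum(np.sum((render(c,parts,p,W[c],z)-cv2.GaussianBlur(m.astype(np.float32),(0,0),.01)[W[c][1]:W[c][3],W[c][0]:W[c][2]])**2) for c,m in masks.items())
  File "fit.py", line 32, in <genexpr>
    return sum(np.sum((render(c,parts,p,W[c],z)-cv2.GaussianBlur(m.astype(np.float32),(0,0),.01)[W[c][1]:W[c][3],W[c][0]:W[c][2]])**2) for c,m in masks.items())
                       ~~~~~~~~~~~~~~~~~~~~~~~~^~~~~~~~~~~~~~~~~~~~~~~~~~~~~~~~~~~~~~~~~~~~~~~~~~~~~~~~~~~~~~~~~~~~~~~~~~~~~~~~~~
ValueError: operands could not be broadcast together with shapes (492,652) (6,6)
```

```bash
cat > jfit.py <<'E'
from fit import *
def chroma(im):
    im=im.astype(float); return (im[...,2]-im[...,0])/(im.sum(2)+1)   # BGR in
def jarfit(ims,wins,p0,z=0,angs=np.arange(0,np.pi/2,.2)):
    C={c:chroma(ims[c])[w[1]:w[3],w[0]:w[2]] for c,w in wins.items()}
    def model(c,p):
        w=wins[c]; b=render(c,M['jar'][:1],p,w,z); k=render(c,M['jar'][1:],p,w,z)
        return cv2.GaussianBlur(b*(1-k),(0,0),.5)
    def cost(p):
        e=0
        for c in C:
            m=model(c,p).ravel(); A=np.c_[m,np.ones_like(m)]
            y=C[c].ravel(); s=np.linalg.lstsq(A,y,rcond=None)[0]; e+=np.sum((A@s-y)**2)/.25**2
        return e
    best=None
    for a in angs:
        x=[p0[0],p0[1],a]
        r=minimize(cost,x,method='Nelder-Mead',options=dict(initial_simplex=[x,[x[0]+8,x[1],a],[x[0],x[1]+8,a],[x[0],x[1],a+.15]],xatol=.02,fatol=.005))
        if best is None or r.fun<best.fun: best=r
    return best.x,best.fun
E
python3 - <<'E'
from jfit import *
ims={'scene':cv2.imread('pics/s0.png'),'top':cv2.imread('pics/t0.png')}
W={'scene':(316,300,360,352),'top':(243,243,280,275)}
for sub in(['scene'],['top'],['scene','top']):
    x,f=jarfit(ims,{c:W[c] for c in sub},(497,193)); print(sub,x.round(3),round(f,2))
E
```

```text
['scene'] [497.398 188.819   1.351] 30.5
['top'] [501.945 193.414   0.902] 4.33
['scene', 'top'] [497.709 189.844   1.374] 48.16
```

Run:
```python
from jfit import *
ims={'scene':cv2.imread('pics/s0.png'),'top':cv2.imread('pics/t0.png')}
W={'scene':(312,294,366,354),'top':(235,230,289,290)}
o=[]
for c,p in (('scene',(498.3,196,.9)),('top',(501.9,193.4,.9))):
    w=W[c]; im=cv2.resize(ims[c][w[1]:w[3],w[0]:w[2]],None,fx=7,fy=7,interpolation=cv2.INTER_NEAREST)
    cc,s=np.cos(p[2]),np.sin(p[2])
    for P in M['jar']:
        uv=proj(c,np.c_[cc*P[:,0]-s*P[:,1]+p[0],s*P[:,0]+cc*P[:,1]+p[1],P[:,2]])
        h=cv2.convexHull(((uv+.5-w[:2])*7).astype(np.float32)).astype(np.int32)
        cv2.polylines(im,[h],True,(0,255,0),1)
    o.append(im)
cv2.imwrite('pics/o.png',np.hstack(o))
```

```text
(no output)
```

View pics/o.png

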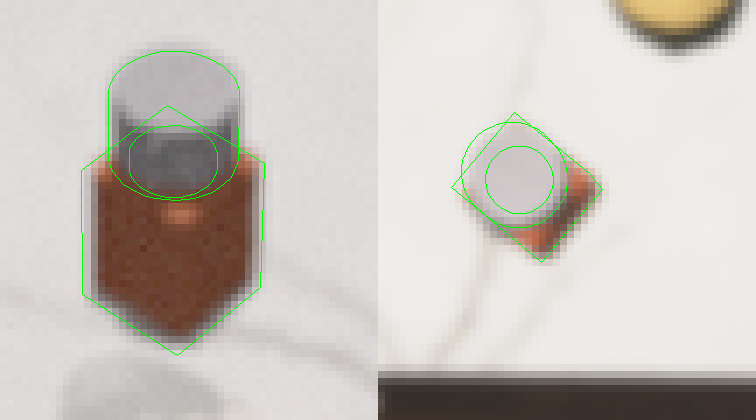

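```bash
cat >> jfit.py <<'E'
def rbox(w,r,z0,z1):
    t=np.arange(0,2*np.pi,.1); q=np.c_[np.cos(t),np.sin(t)]
    P=np.sign(q)*(w/2-r)+r*q
    return np.vstack([np.c_[P,0*t+z] for z in(z0,z1)])
def setjar(r): M['jar']=[rbox(50,r,1.5,65),cyl(17,66,72),cyl(24.5,72,103)]
setjar(8)
E
python3 - <<'E'
from jfit import *
ims={'scene':cv2.imread('pics/s0.png'),'top':cv2.imread('pics/t0.png')}
W={'scene':(316,300,360,352),'top':(243,243,280,275)}
for r in (5,8,11,14):
  setjar(r)
  for sub in(['scene'],['top']):
    x,f=jarfit(ims,{c:W[c] for c in sub},(497,193),angs=(.6,.85,1.1)); print(r,sub,x.round(3),round(f,2))
E
```

```text
5 ['scene'] [497.482 189.795   1.27 ] 24.44
5 ['top'] [501.605 193.005   0.907] 4.2
8 ['scene'] [497.765 189.838   1.199] 19.84
8 ['top'] [501.911 192.675   0.892] 3.77
11 ['scene'] [497.89  189.826   1.033] 14.72
11 ['top'] [501.651 192.974   0.91 ] 3.49
14 ['scene'] [498.049 189.982   0.982] 11.82
14 ['top'] [501.382 192.524   0.9  ] 3.39
```

{"op": "step_arm", "data": {
  "targets": [
    {"dx":110,"dy":-285,"dz":20,"az":8.6,"claw":85},
    {"dx":110,"dy":-285,"dz":20,"az":8.6,"claw":85},
    {"dx":110,"dy":-285,"dz":20,"az":8.6,"claw":85},
    {"dx":110,"dy":-285,"dz":20,"az":8.6,"claw":85},
    {"dx":110,"dy":-285,"dz":20,"az":8.6,"claw":85},
    {"dx":110,"dy":-285,"dz":20,"az":8.6,"claw":85},
    {"dx":110,"dy":-285,"dz":20,"az":8.6,"claw":85},
    {"dx":110,"dy":-285,"dz":20,"az":8.6,"claw":85},
    {"dx":175,"dy":-585,"dz":20,"az":8.6,"claw":85},
    {"dx":175,"dy":-585,"dz":20,"az":8.6,"claw":85},
    {"dx":175,"dy":-585,"dz":20,"az":8.6,"claw":85},
    {"dx":175,"dy":-585,"dz":20,"az":8.6,"claw":85}
  ]
}}

```text
invalid input at $.targets[0]: expected keys ax, ay, az, dx, dy, dz, claw
```

{"op": "step_arm", "data": {
  "targets": [
    {"ax":0,"ay":0,"dx":110,"dy":-285,"dz":20,"az":8.6,"claw":85},
    {"ax":0,"ay":0,"dx":110,"dy":-285,"dz":20,"az":8.6,"claw":85},
    {"ax":0,"ay":0,"dx":110,"dy":-285,"dz":20,"az":8.6,"claw":85},
    {"ax":0,"ay":0,"dx":110,"dy":-285,"dz":20,"az":8.6,"claw":85},
    {"ax":0,"ay":0,"dx":110,"dy":-285,"dz":20,"az":8.6,"claw":85},
    {"ax":0,"ay":0,"dx":110,"dy":-285,"dz":20,"az":8.6,"claw":85},
    {"ax":0,"ay":0,"dx":110,"dy":-285,"dz":20,"az":8.6,"claw":85},
    {"ax":0,"ay":0,"dx":110,"dy":-285,"dz":20,"az":8.6,"claw":85},
    {"ax":0,"ay":0,"dx":175,"dy":-585,"dz":20,"az":8.6,"claw":85},
    {"ax":0,"ay":0,"dx":175,"dy":-585,"dz":20,"az":8.6,"claw":85},
    {"ax":0,"ay":0,"dx":175,"dy":-585,"dz":20,"az":8.6,"claw":85},
    {"ax":0,"ay":0,"dx":175,"dy":-585,"dz":20,"az":8.6,"claw":85}
  ]
}}

```text
clock: 3.6
position: [364.7, 135.7, 251.6]
tool_rot: [[-0.979, 0.206, 0.001], [0.206, 0.979, 0.0], [-0.001, 0.0, -1.0]]
force: [1.8, -1.0, -0.2]
width: 0.998
grasp_force: 0.0
```

{"op": "step_arm", "data": {
  "targets": [
    {"ax":0,"ay":0,"az":0,"dx":35,"dy":-337,"dz":0,"claw":85},
    {"ax":0,"ay":0,"az":0,"dx":35,"dy":-337,"dz":0,"claw":85},
    {"ax":0,"ay":0,"az":0,"dx":35,"dy":-337,"dz":0,"claw":85},
    {"ax":0,"ay":0,"az":0,"dx":35,"dy":-337,"dz":0,"claw":85},
    {"ax":0,"ay":0,"az":0,"dx":35,"dy":-337,"dz":0,"claw":85},
    {"ax":0,"ay":0,"az":0,"dx":35,"dy":-337,"dz":0,"claw":85},
    {"ax":0,"ay":0,"az":0,"dx":35,"dy":-337,"dz":0,"claw":85},
    {"ax":0,"ay":0,"az":0,"dx":35,"dy":-337,"dz":0,"claw":85},
    {"ax":0,"ay":0,"az":0,"dx":35,"dy":-337,"dz":0,"claw":85},
    {"ax":0,"ay":0,"az":0,"dx":121,"dy":-531,"dz":0,"claw":85},
    {"ax":0,"ay":0,"az":0,"dx":121,"dy":-531,"dz":0,"claw":85},
    {"ax":0,"ay":0,"az":0,"dx":121,"dy":-531,"dz":0,"claw":85}
  ]
}}

```text
clock: 4.6
position: [450.8, -315.3, 251.4]
tool_rot: [[-0.978, 0.207, 0.001], [0.207, 0.978, -0.0], [-0.001, -0.0, -1.0]]
force: [-0.6, 0.3, 0.4]
width: 0.993
grasp_force: 0.0
```

{"op": "step_arm", "data": {
  "targets": [
    {"ax":0,"ay":0,"az":0,"dx":35,"dy":-79,"dz":-60,"claw":85},
    {"ax":0,"ay":0,"az":0,"dx":35,"dy":-79,"dz":-60,"claw":85},
    {"ax":0,"ay":0,"az":0,"dx":35,"dy":-79,"dz":-60,"claw":85},
    {"ax":0,"ay":0,"az":0,"dx":35,"dy":-79,"dz":-130,"claw":85},
    {"ax":0,"ay":0,"az":0,"dx":35,"dy":-79,"dz":-130,"claw":85},
    {"ax":0,"ay":0,"az":0,"dx":35,"dy":-79,"dz":-150,"claw":85},
    {"ax":0,"ay":0,"az":0,"dx":35,"dy":-79,"dz":-165,"claw":85},
    {"ax":0,"ay":0,"az":0,"dx":35,"dy":-79,"dz":-180,"claw":85},
    {"ax":0,"ay":0,"az":0,"dx":35,"dy":-79,"dz":-195,"claw":85},
    {"ax":0,"ay":0,"az":0,"dx":35,"dy":-79,"dz":-210,"claw":85},
    {"ax":0,"ay":0,"az":0,"dx":35,"dy":-79,"dz":-224,"claw":85},
    {"ax":0,"ay":0,"az":0,"dx":35,"dy":-79,"dz":-224,"claw":85}
  ]
}}

```text
clock: 5.6
position: [483.8, -390.8, 23.7]
tool_rot: [[-0.978, 0.207, -0.004], [0.207, 0.978, 0.004], [0.005, 0.003, -1.0]]
force: [-0.3, 0.5, 0.1]
width: 1.0
grasp_force: 0.0
```

Run:
```python
from h import *
shot('scene','s2.png'); b=shot('top','t2.png')
s=ctrl.sense(); print(s['clock'],s['position'].round(1),s['tool_rot'].round(4).tolist(),s['qpos'].round(3),s['force'].round(1),s['qvel'].round(3))
a=cv2.imread('pics/s2.png');b=b[:,:,::-1]
o=np.hstack([cv2.resize(a[180:270,310:390],None,fx=4.8,fy=4.8,interpolation=cv2.INTER_CUBIC),cv2.resize(b[220:310,350:430],None,fx=4.8,fy=4.8,interpolation=cv2.INTER_CUBIC)])
cv2.imwrite('pics/o2.png',o)
```

```text
5.7 [ 485.3 -392.5   26.8] [[-0.9784, 0.2069, -0.0008], [0.2069, 0.9784, 0.0009], [0.001, 0.0007, -1.0]] [-0.799  0.255  1.752  0.     1.136 -2.162] [-0.2  0.4 -0.3] [-0.001 -0.022 -0.025 -0.    -0.003 -0.001]
```

View pics/o2.png

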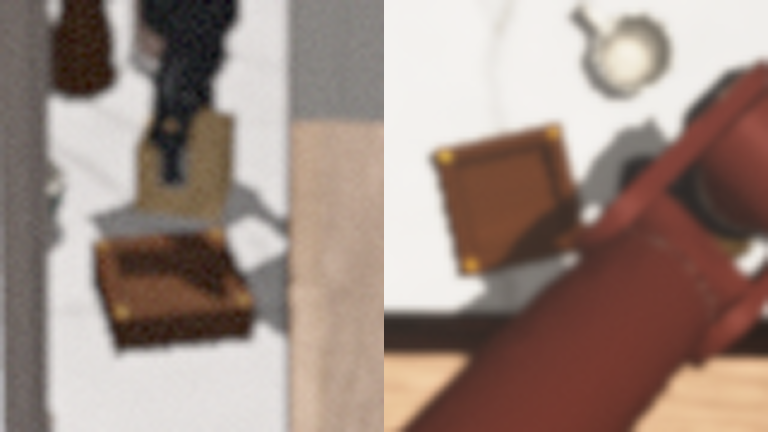

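{"op": "step_arm", "data": {
  "targets": [
    {"ax":0,"ay":0,"az":0,"dx":0,"dy":0,"dz":0,"claw":60},
    {"ax":0,"ay":0,"az":0,"dx":0,"dy":0,"dz":0,"claw":60},
    {"ax":0,"ay":0,"az":0,"dx":0,"dy":0,"dz":0,"claw":60},
    {"ax":0,"ay":0,"az":0,"dx":0,"dy":0,"dz":0,"claw":60},
    {"ax":0,"ay":0,"az":0,"dx":0,"dy":0,"dz":0,"claw":60},
    {"ax":0,"ay":0,"az":0,"dx":0,"dy":0,"dz":0,"claw":60}
  ],
  "newtons": 50
}}

```text
clock: 6.2
position: [486.6, -394.1, 29.3]
tool_rot: [[-0.978, 0.207, 0.003], [0.207, 0.978, -0.002], [-0.003, -0.002, -1.0]]
force: [-0.5, 0.4, 5.2]
width: 0.761
grasp_force: 57.3
```

{"op": "step_arm", "data": {
  "targets": [
    {"ax":0,"ay":0,"az":0,"dx":0,"dy":0,"dz":25,"claw":60},
    {"ax":0,"ay":0,"az":0,"dx":0,"dy":0,"dz":50,"claw":60},
    {"ax":0,"ay":0,"az":7,"dx":1,"dy":35,"dz":50,"claw":60},
    {"ax":0,"ay":0,"az":14,"dx":2,"dy":70,"dz":50,"claw":60},
    {"ax":0,"ay":0,"az":20,"dx":3,"dy":105,"dz":50,"claw":60},
    {"ax":0,"ay":0,"az":25.4,"dx":4,"dy":135,"dz":50,"claw":60},
    {"ax":0,"ay":0,"az":25.4,"dx":4,"dy":149.6,"dz":50,"claw":60},
    {"ax":0,"ay":0,"az":25.4,"dx":4,"dy":149.6,"dz":50,"claw":60},
    {"ax":0,"ay":0,"az":25.4,"dx":4,"dy":149.6,"dz":50,"claw":60},
    {"ax":0,"ay":0,"az":25.4,"dx":4,"dy":149.6,"dz":50,"claw":60}
  ]
}}

```text
clock: 7.03
position: [489.5, -244.4, 77.4]
tool_rot: [[-0.973, -0.231, 0.0], [-0.231, 0.973, -0.001], [-0.0, -0.001, -1.0]]
force: [-1.0, -0.2, -0.6]
width: 0.76
grasp_force: 56.5
```

Run:
```python
from fit import *
shot('scene','s3.png')
s=ctrl.sense(); print(s['clock'],s['position'].round(1),s['tool_rot'].round(4).tolist(),s['force'].round(1),s['width'],s['grasp_force'])
a=cv2.imread('pics/s3.png')
w=(310,190,390,270)
im=cv2.resize(a[w[1]:w[3],w[0]:w[2]],None,fx=7.5,fy=7.5,interpolation=cv2.INTER_CUBIC)
def dr(P,p,z,col):
    c,s=np.cos(p[2]),np.sin(p[2]); uv=proj('scene',np.c_[c*P[:,0]-s*P[:,1]+p[0],s*P[:,0]+c*P[:,1]+p[1],P[:,2]+z])
    uv=((uv+.5-w[:2])*7.5).astype(int)
    for i in range(8):
        for j in range(i):
            if bin(i^j).count('1')==1: cv2.line(im,tuple(map(int,uv[i])),tuple(map(int,uv[j])),col,1)
dr(box(100,0,30),(488.2,-243.4,.24),0,(0,255,0)); dr(box(70,30,30.01),(488.2,-243.4,.24),0,(0,255,255)); 
dr(box(66,0,56),(488.2,-243.4,.24),50,(255,0,0))
cv2.imwrite('pics/o3.png',im)
```

```text
7.0833 [ 489.5 -244.7   77.5] [[-0.973, -0.2306, 0.0003], [-0.2306, 0.973, -0.0008], [-0.0001, -0.0008, -1.0]] [ 0.2 -1.2 -0.9] 0.7606305619115995 56.54550611972809
```

View pics/o3.png

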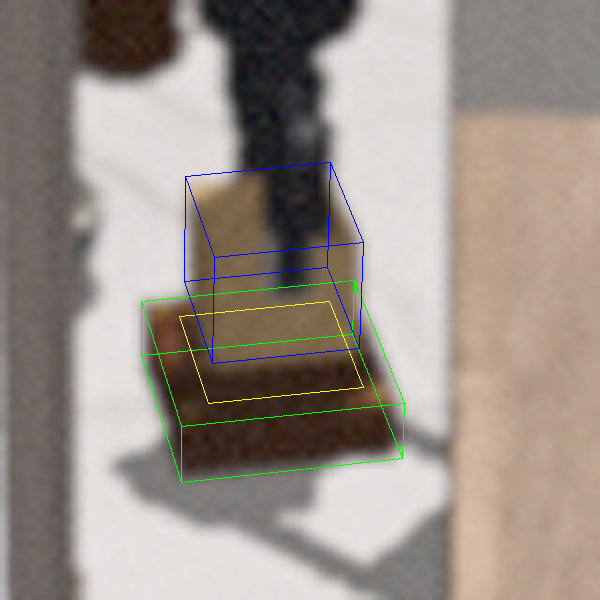

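{"op": "step_arm", "data": {
  "targets": [
    {"ax":0,"ay":0,"az":0,"dx":0.5,"dy":-0.8,"dz":-10,"claw":60},
    {"ax":0,"ay":0,"az":0,"dx":0.5,"dy":-0.8,"dz":-17,"claw":60},
    {"ax":0,"ay":0,"az":0,"dx":0.5,"dy":-0.8,"dz":-19,"claw":60},
    {"ax":0,"ay":0,"az":0,"dx":0.5,"dy":-0.8,"dz":-21,"claw":60},
    {"ax":0,"ay":0,"az":0,"dx":0.5,"dy":-0.8,"dz":-23,"claw":60},
    {"ax":0,"ay":0,"az":0,"dx":0.5,"dy":-0.8,"dz":-25,"claw":60},
    {"ax":0,"ay":0,"az":0,"dx":0.5,"dy":-0.8,"dz":-27,"claw":60},
    {"ax":0,"ay":0,"az":0,"dx":0.5,"dy":-0.8,"dz":-27,"claw":60}
  ]
}}

```text
clock: 7.75
position: [490.5, -244.9, 50.6]
tool_rot: [[-0.973, -0.232, 0.002], [-0.232, 0.973, -0.002], [-0.001, -0.002, -1.0]]
force: [1.1, -4.5, -1.3]
width: 0.764
grasp_force: 56.3
```

{"op": "step_arm", "data": {
  "targets": [
    {"ax":0,"ay":0,"az":0,"dx":0,"dy":-0.8,"dz":-3,"claw":60},
    {"ax":0,"ay":0,"az":0,"dx":0,"dy":-0.8,"dz":-6,"claw":60},
    {"ax":0,"ay":0,"az":0,"dx":0,"dy":-0.8,"dz":-9,"claw":60},
    {"ax":0,"ay":0,"az":0,"dx":0,"dy":-0.8,"dz":-12,"claw":60},
    {"ax":0,"ay":0,"az":0,"dx":0,"dy":-0.8,"dz":-15,"claw":60},
    {"ax":0,"ay":0,"az":0,"dx":0,"dy":-0.8,"dz":-17.5,"claw":60},
    {"ax":0,"ay":0,"az":0,"dx":0,"dy":-0.8,"dz":-19,"claw":60},
    {"ax":0,"ay":0,"az":0,"dx":0,"dy":-0.8,"dz":-19,"claw":60}
  ]
}}

```text
clock: 8.42
position: [490.1, -245.2, 33.3]
tool_rot: [[-0.973, -0.233, -0.001], [-0.233, 0.973, 0.0], [0.001, 0.0, -1.0]]
force: [-6.6, 0.7, 13.1]
width: 0.759
grasp_force: 58.2
```

{"op": "step_arm", "data": {
  "targets": [
    {"ax":0,"ay":0,"az":0,"dx":-0.6,"dy":0,"dz":-1,"claw":60},
    {"ax":0,"ay":0,"az":0,"dx":-0.6,"dy":0,"dz":-2,"claw":60},
    {"ax":0,"ay":0,"az":0,"dx":-0.6,"dy":0,"dz":-2,"claw":60}
  ]
}}

```text
clock: 8.67
position: [490.1, -245.2, 33.3]
tool_rot: [[-0.973, -0.233, -0.001], [-0.233, 0.973, 0.001], [0.0, 0.001, -1.0]]
force: [-9.6, 4.6, 23.7]
width: 0.76
grasp_force: 59.3
```

{"op": "step_arm", "data": {
  "targets": [
    {"ax":0,"ay":0,"az":0,"dx":0,"dy":0,"dz":2,"claw":85},
    {"ax":0,"ay":0,"az":0,"dx":0,"dy":0,"dz":2,"claw":85},
    {"ax":0,"ay":0,"az":0,"dx":0,"dy":0,"dz":2,"claw":85},
    {"ax":0,"ay":0,"az":0,"dx":0,"dy":0,"dz":12,"claw":85},
    {"ax":0,"ay":0,"az":0,"dx":0,"dy":0,"dz":40,"claw":85},
    {"ax":0,"ay":0,"az":0,"dx":0,"dy":0,"dz":80,"claw":85},
    {"ax":0,"ay":0,"az":0,"dx":0,"dy":0,"dz":120,"claw":85},
    {"ax":0,"ay":0,"az":0,"dx":0,"dy":0,"dz":160,"claw":85},
    {"ax":0,"ay":0,"az":-7,"dx":-30,"dy":20,"dz":180,"claw":85},
    {"ax":0,"ay":0,"az":-14,"dx":-60,"dy":40,"dz":190,"claw":85},
    {"ax":0,"ay":0,"az":-21,"dx":-90,"dy":65,"dz":190,"claw":85},
    {"ax":0,"ay":0,"az":-28,"dx":-95,"dy":105,"dz":190,"claw":85}
  ]
}}

```text
clock: 9.67
position: [392.2, -142.9, 220.1]
tool_rot: [[-0.967, 0.253, 0.0], [0.253, 0.967, -0.001], [-0.0, -0.001, -1.0]]
force: [0.7, 0.5, -0.4]
width: 0.999
grasp_force: 0.0
```

{"op": "step_arm", "data": {
  "targets": [
    {"ax":0,"ay":0,"az":-7,"dx":-3,"dy":40,"dz":0,"claw":85},
    {"ax":0,"ay":0,"az":-14,"dx":-5,"dy":80,"dz":0,"claw":85},
    {"ax":0,"ay":0,"az":-21,"dx":-5,"dy":120,"dz":0,"claw":85},
    {"ax":0,"ay":0,"az":-28,"dx":-5,"dy":160,"dz":0,"claw":85},
    {"ax":0,"ay":0,"az":-35,"dx":0,"dy":200,"dz":0,"claw":85},
    {"ax":0,"ay":0,"az":-37.5,"dx":10,"dy":240,"dz":0,"claw":85},
    {"ax":0,"ay":0,"az":-37.5,"dx":20,"dy":280,"dz":0,"claw":85},
    {"ax":0,"ay":0,"az":-37.5,"dx":35,"dy":315,"dz":0,"claw":85},
    {"ax":0,"ay":0,"az":-37.5,"dx":35,"dy":315,"dz":0,"claw":85},
    {"ax":0,"ay":0,"az":-37.5,"dx":35,"dy":315,"dz":0,"claw":85}
  ]
}}

```text
clock: 10.5
position: [429.7, 177.0, 219.1]
tool_rot: [[-0.626, 0.78, -0.002], [0.78, 0.626, 0.002], [0.003, 0.0, -1.0]]
force: [-0.2, -0.1, 0.3]
width: 0.997
grasp_force: 0.0
```

Run:
```python
from fit import *
shot('scene','s4.png'); shot('top','t4.png')
s=ctrl.sense(); print(s['clock'],s['position'].round(1),s['tool_rot'].round(4).tolist(),s['force'].round(1),s['qpos'].round(2))
a=cv2.imread('pics/s4.png'); b=cv2.imread('pics/t4.png')
o=np.hstack([cv2.resize(a[205:265,310:375],None,fx=6,fy=6,interpolation=cv2.INTER_CUBIC),cv2.resize(b[230:290,345:410],None,fx=6,fy=6,interpolation=cv2.INTER_CUBIC)])
cv2.imwrite('pics/o4.png',o)
```

```text
10.6 [429.1 173.4 218.9] [[-0.6236, 0.7817, -0.0021], [0.7817, 0.6236, -0.0006], [0.0008, -0.002, -1.0]] [-0.   0.7  0.6] [ 0.22 -0.34  1.99 -0.    1.5  -0.45]
```

View pics/o4.png

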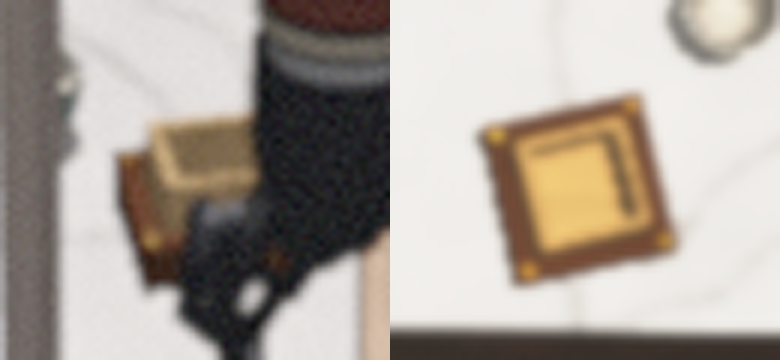

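{"op": "step_arm", "data": {
  "targets": [
    {"ax":0,"ay":0,"az":0,"dx":36,"dy":9,"dz":0,"claw":85},
    {"ax":0,"ay":0,"az":0,"dx":71,"dy":18,"dz":-5,"claw":85},
    {"ax":0,"ay":0,"az":0,"dx":71,"dy":18,"dz":-35,"claw":85},
    {"ax":0,"ay":0,"az":0,"dx":71,"dy":18,"dz":-65,"claw":85},
    {"ax":0,"ay":0,"az":0,"dx":71,"dy":18,"dz":-90,"claw":85},
    {"ax":0,"ay":0,"az":0,"dx":71,"dy":18,"dz":-110,"claw":85},
    {"ax":0,"ay":0,"az":0,"dx":71,"dy":18,"dz":-130,"claw":85},
    {"ax":0,"ay":0,"az":0,"dx":71,"dy":18,"dz":-145,"claw":85},
    {"ax":0,"ay":0,"az":0,"dx":71,"dy":18,"dz":-150,"claw":85},
    {"ax":0,"ay":0,"az":0,"dx":71,"dy":18,"dz":-150,"claw":85},
    {"ax":0,"ay":0,"az":0,"dx":71,"dy":18,"dz":-150,"claw":85}
  ]
}}

```text
clock: 11.52
position: [501.0, 189.7, 70.0]
tool_rot: [[-0.62, 0.784, 0.0], [0.784, 0.62, 0.0], [-0.0, 0.0, -1.0]]
force: [0.9, 0.2, 0.1]
width: 0.997
grasp_force: 0.0
```

Run:
```python
from jfit import *
from scipy.ndimage import label,binary_fill_holes
b=cv2.imread('pics/t4.png').astype(float)
# pale sleeve: bright yellow within the holder
w=(352,240,402,284); z=4
ch=(b[...,2]+b[...,1]); L=ch[w[1]:w[3],w[0]:w[2]]; sat=(b[...,2]-b[...,0])[w[1]:w[3],w[0]:w[2]]
R=b[w[1]:w[3],w[0]:w[2]].sum(2)
nw=((sat>25)|(R<430)).astype(np.uint8); lab,k=label(nw); hold=binary_fill_holes(lab==lab[22,25])
ye=(R>400)&hold; lab,k=label(ye); sl=binary_fill_holes(lab==np.bincount(lab[lab>0]).argmax())
print(hold.sum(),sl.sum())
for nm,m,parts,z in(('holder',hold,M['holder'],0),('sleeve',sl,[box(66,55,56)],4),('sleeve30',sl,[box(66,26,56)],4)):
    f=np.zeros((480,640),bool); f[w[1]:w[3],w[0]:w[2]]=m
    x,c=fit({'top':f},parts,(490,-245),z); print(nm,x.round(3),round(c,1))
s=ctrl.sense(); print(s['clock'],s['position'].round(1),s['force'].round(1))
```

```text
774 293
holder [ 4.92693e+02 -2.45385e+02  2.33000e-01] 13.8
sleeve [ 4.90921e+02 -2.43479e+02  2.51000e-01] 52.1
sleeve30 [ 492.31  -244.756    1.821] 63.5
11.5167 [501.  189.7  70. ] [0.9 0.2 0.1]
```

{"op": "step_arm", "data": {
  "targets": [
    {"ax":0,"ay":0,"az":0,"dx":-1,"dy":2,"dz":0,"claw":85},
    {"ax":0,"ay":0,"az":0,"dx":-1,"dy":2,"dz":0,"claw":40},
    {"ax":0,"ay":0,"az":0,"dx":-1,"dy":2,"dz":0,"claw":40},
    {"ax":0,"ay":0,"az":0,"dx":-1,"dy":2,"dz":0,"claw":40},
    {"ax":0,"ay":0,"az":0,"dx":-1,"dy":2,"dz":0,"claw":40},
    {"ax":0,"ay":0,"az":0,"dx":-1,"dy":2,"dz":0,"claw":40},
    {"ax":0,"ay":0,"az":0,"dx":-1,"dy":2,"dz":0,"claw":40},
    {"ax":0,"ay":0,"az":0,"dx":-1,"dy":2,"dz":0,"claw":40}
  ],
  "newtons": 80
}}

```text
clock: 12.18
position: [499.9, 192.3, 70.6]
tool_rot: [[-0.622, 0.783, -0.0], [0.783, 0.622, -0.001], [-0.0, -0.0, -1.0]]
force: [-3.0, -1.6, 5.1]
width: 0.569
grasp_force: 81.3
```

{"op": "step_arm", "data": {
  "targets": [
    {"ax":0,"ay":0,"az":0,"dx":0,"dy":0,"dz":10,"claw":40},
    {"ax":0,"ay":0,"az":0,"dx":0,"dy":0,"dz":35,"claw":40},
    {"ax":0,"ay":0,"az":0,"dx":0,"dy":0,"dz":65,"claw":40},
    {"ax":0,"ay":0,"az":0,"dx":0,"dy":0,"dz":95,"claw":40},
    {"ax":0,"ay":0,"az":0,"dx":-25,"dy":0,"dz":110,"claw":40},
    {"ax":0,"ay":0,"az":0,"dx":-55,"dy":-10,"dz":110,"claw":40},
    {"ax":0,"ay":0,"az":-4,"dx":-85,"dy":-30,"dz":110,"claw":40},
    {"ax":0,"ay":0,"az":-8,"dx":-100,"dy":-60,"dz":110,"claw":40},
    {"ax":0,"ay":0,"az":-12,"dx":-105,"dy":-95,"dz":110,"claw":40},
    {"ax":0,"ay":0,"az":-16,"dx":-107,"dy":-130,"dz":110,"claw":40},
    {"ax":0,"ay":0,"az":-20,"dx":-108,"dy":-165,"dz":110,"claw":40},
    {"ax":0,"ay":0,"az":-24,"dx":-108,"dy":-200,"dz":110,"claw":40}
  ]
}}

```text
clock: 13.18
position: [390.5, -8.6, 178.7]
tool_rot: [[-0.247, 0.969, -0.0], [0.969, 0.247, 0.0], [0.0, -0.0, -1.0]]
force: [0.6, -0.5, -4.3]
width: 0.563
grasp_force: 84.2
```

{"op": "step_arm", "data": {
  "targets": [
    {"ax":0,"ay":0,"az":-4,"dx":0,"dy":-35,"dz":0,"claw":40},
    {"ax":0,"ay":0,"az":-8,"dx":0,"dy":-70,"dz":0,"claw":40},
    {"ax":0,"ay":0,"az":-12,"dx":0,"dy":-105,"dz":0,"claw":40},
    {"ax":0,"ay":0,"az":-14.1,"dx":5,"dy":-140,"dz":0,"claw":40},
    {"ax":0,"ay":0,"az":-14.1,"dx":15,"dy":-170,"dz":0,"claw":40},
    {"ax":0,"ay":0,"az":-14.1,"dx":40,"dy":-195,"dz":0,"claw":40},
    {"ax":0,"ay":0,"az":-14.1,"dx":70,"dy":-220,"dz":0,"claw":40},
    {"ax":0,"ay":0,"az":-14.1,"dx":90,"dy":-235,"dz":0,"claw":40},
    {"ax":0,"ay":0,"az":-14.1,"dx":98,"dy":-237,"dz":-5,"claw":40},
    {"ax":0,"ay":0,"az":-14.1,"dx":98,"dy":-237,"dz":-20,"claw":40},
    {"ax":0,"ay":0,"az":-14.1,"dx":98,"dy":-237,"dz":-25,"claw":40},
    {"ax":0,"ay":0,"az":-14.1,"dx":98,"dy":-237,"dz":-25,"claw":40}
  ]
}}

```text
clock: 14.18
position: [487.7, -242.9, 151.1]
tool_rot: [[-0.006, 1.0, -0.005], [1.0, 0.006, 0.004], [0.004, -0.005, -1.0]]
force: [-0.6, 0.6, -5.5]
width: 0.57
grasp_force: 84.7
```

Run:
```python
from jfit import *
shot('scene','s5.png')
s=ctrl.sense(); print(s['clock'],s['position'].round(1),s['tool_rot'].round(4).tolist(),s['force'].round(1),s['width'],s['grasp_force'],s['qpos'].round(2))
a=cv2.imread('pics/s5.png')
x0,y0,x1,y1=310,160,385,265
im=cv2.resize(a[y0:y1,x0:x1],None,fx=5.7,fy=5.7,interpolation=cv2.INTER_CUBIC)
cv2.imwrite('pics/o5.png',im)
```

```text
14.2333 [ 488.3 -243.3  152.5] [[-0.0059, 1.0, -0.0034], [1.0, 0.0059, 0.0024], [0.0024, -0.0034, -1.0]] [-0.6  0.6 -4.9] 0.5662960375791387 84.72906667739153 [-0.6  -0.07  1.87  0.    1.35 -0.6 ]
```

View pics/o5.png

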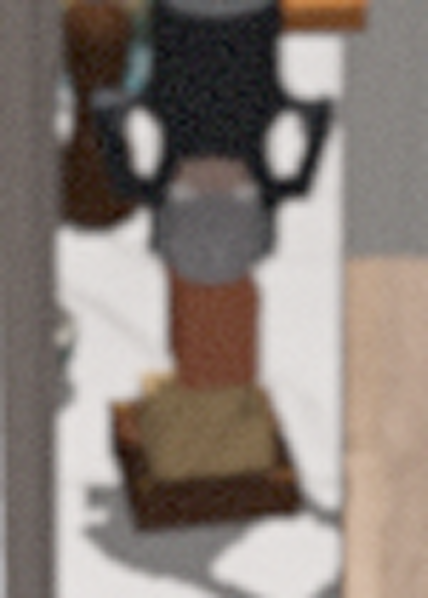

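{"op": "step_arm", "data": {
  "targets": [
    {"ax":0,"ay":0,"az":0,"dx":0,"dy":0,"dz":-8,"claw":40},
    {"ax":0,"ay":0,"az":0,"dx":0,"dy":0,"dz":-16,"claw":40},
    {"ax":0,"ay":0,"az":0,"dx":0,"dy":0,"dz":-16,"claw":40},
    {"ax":0,"ay":0,"az":0,"dx":0,"dy":0,"dz":-16,"claw":40}
  ]
}}

```text
clock: 14.57
position: [489.1, -244.1, 137.6]
tool_rot: [[-0.006, 1.0, -0.001], [1.0, 0.006, 0.001], [0.001, -0.001, -1.0]]
force: [0.4, -0.3, -5.6]
width: 0.573
grasp_force: 84.7
```

Run:
```python
from jfit import *
shot('scene','s6.png')
s=ctrl.sense(); print(s['clock'],s['position'].round(1),s['tool_rot'].round(4).tolist(),s['force'].round(1))
a=cv2.imread('pics/s6.png').astype(float)
# column edges of jar body, cap and sleeve: chroma / luminance row-averaged
ch=chroma(a); L=a.sum(2)/3
for n,rows in(('rows',range(200,238,2)),):
    for r in rows:
        d=ch[r-1:r+1,320:372].mean(0); print(r,' '.join(f'{int(v*100):d}' for v in d))
# predicted px of key points in scene
p=s['position']
for nm,P in (('jar axis z0',(490,-245,p[2]-70)),('axis bodytop',(490,-245,p[2]-4)),('sleeve top c',(490,-245,60))): print(nm,proj('scene',P).round(1))
```

```text
14.6167 [ 489.5 -244.4  138.2] [[-0.0056, 1.0, -0.0002], [1.0, 0.0056, 0.0001], [0.0001, -0.0002, -1.0]] [ 0.2  0.5 -4.6]
200 1 1 1 3 5 5 4 6 5 3 1 1 1 0 0 1 0 -1 0 0 0 0 1 0 1 0 0 0 0 1 1 0 0 1 0 0 -3 0 0 0 0 0 0 1 0 0 0 0 0 1 1 2
202 1 0 0 0 0 0 0 1 0 1 1 0 0 0 0 0 0 -1 0 0 1 0 0 0 1 0 0 0 0 0 0 1 0 0 0 0 0 0 1 0 0 0 1 0 0 0 0 0 0 1 1 1
204 1 0 0 0 0 0 0 0 0 0 1 0 0 0 0 1 0 0 0 0 0 0 1 0 0 0 0 0 1 1 0 0 1 0 0 0 0 0 0 0 0 0 0 0 0 0 0 0 1 1 2 2
206 0 0 0 0 0 0 0 0 0 0 0 0 0 0 0 1 0 0 0 0 0 0 0 0 0 1 0 0 0 0 0 1 0 0 0 0 0 1 1 0 0 0 0 0 0 0 0 0 0 1 4 7
208 1 1 0 0 0 0 0 0 0 0 0 0 0 0 1 0 0 0 0 1 0 0 0 0 0 0 0 0 0 1 0 0 0 0 0 0 0 0 0 0 0 0 0 0 0 0 0 0 0 1 5 9
210 1 0 1 0 0 0 0 0 0 0 0 0 0 0 0 0 0 0 2 5 3 0 1 0 1 0 0 0 0 0 0 0 2 2 1 0 0 0 0 0 0 0 0 0 0 0 0 0 0 1 5 9
212 1 1 0 0 0 0 0 0 0 0 0 0 0 0 0 0 0 1 3 11 19 12 8 5 3 2 2 2 3 3 4 8 11 5 2 1 0 0 0 0 0 0 0 0 0 0 0 0 0 1 5 9
214 2 1 1 0 0 0 0 0 1 1 0 0 0 0 0 0 0 1 3 11 26 28 25 21 24 19 20 20 19 24 22 24 32 19 5 1 0 0 0 0 0 0 0 0 0 0 0 0 0 1 5 9
216 3 3 2 1 1 0 0 0 0 1 0 0 1 0 0 0 0 1 3 10 25 29 27 27 27 26 26 27 27 25 28 26 28 24 7 1 0
[... 712 characters left out ...]
27 26 26 27 28 26 25 27 26 27 29 17 11 5 2 1 1 0 1 0 0 0 0 0 0 0 1 5 10
230 2 1 1 0 0 0 0 0 1 2 4 4 5 5 7 13 16 16 15 18 20 25 25 26 25 26 26 24 24 25 23 24 25 22 21 20 13 5 1 0 0 0 1 0 0 0 0 0 0 1 5 10
232 1 1 0 0 0 0 0 0 1 4 19 26 25 24 20 18 16 16 15 16 16 18 19 20 19 17 17 17 16 17 18 17 17 18 15 17 16 9 3 1 0 0 0 0 0 0 0 0 0 1 5 10
234 1 0 0 0 0 0 0 0 0 2 19 26 24 24 17 15 16 16 16 14 16 15 15 16 15 17 15 15 14 15 15 16 16 15 16 16 17 19 10 3 1 0 0 0 0 0 0 0 0 1 5 10
236 0 0 0 0 0 0 0 0 0 1 15 28 26 24 20 17 16 16 16 16 16 15 15 16 16 17 15 15 15 15 15 16 15 15 16 15 16 18 13 3 1 0 0 0 0 0 0 0 0 1 5 10
jar axis z0 [[345.2 226.7]]
axis bodytop [[345.6 209.8]]
sleeve top c [[345.2 228.7]]
```

Run:
```python
from jfit import *
def prof(fn,rows,c0,c1):
    a=cv2.imread(fn).astype(float)[rows[0]:rows[1],c0:c1].mean(0); 
    ch=(a[:,2]-a[:,0])/(a.sum(1)+1); h=.135
    i=np.where(ch>h)[0]; l=i[0]-(ch[i[0]]-h)/(ch[i[0]]-ch[i[0]-1]); r=i[-1]+(ch[i[-1]]-h)/(ch[i[-1]]-ch[i[-1]+1])
    print(fn,c0+l,c0+r,'w',r-l); print(a[i[0]-1:i[-1]+2,2].round().astype(int),a[i[0]-1:i[-1]+2,0].round().astype(int))
prof('pics/s0.png',(325,334),318,360); prof('pics/s6.png',(215,224),330,362); prof('pics/s5.png',(210,224),330,362)
def W(p,r,z,row):
    P=rbox(50,r,z,z+.01);c,s=np.cos(p[2]),np.sin(p[2]);u=proj('scene',np.c_[c*P[:,0]-s*P[:,1]+p[0],s*P[:,0]+c*P[:,1]+p[1],P[:,2]]); return np.ptp(u[:,0]).round(2)
for r in(4,8,11,14): print(r,'init',W((500,192,.9),r,40,0),[(y,W((489.5,-244.5,y),r,100,0)) for y in(-.2,-.1,0,.05,.1,.15,.2,.25,.3)])
```

```text
pics/s0.png 325.5453978586992 346.9163149176384 w 21.3709170589392
[148 108 104 106 105 106 107 107 106 106 110 113 117 116 111 107 105 105
 104 105 105 104 120] [129  58  42  46  46  48  48  49  46  47  50  50  54  51  50  46  47  47
  47  46  47  46  84]
pics/s6.png 339.15405518953565 353.63789048376174 w 14.483835294226065
[116 100 108 113 113 113 114 114 113 114 115 113 115 113 113 141] [ 83  46  46  50  49  49  51  51  50  50  52  50  52  50  54 114]
pics/s5.png 339.77094041551015 354.27427992083204 w 14.503339505321879
[149 105 101 108 113 114 113 112 114 114 114 114 113 113 113 122 159] [134  64  42  46  51  51  52  49  52  52  50  51  50  48  50  75 136]
4 init 24.65 [(-0.2, np.float64(17.78)), (-0.1, np.float64(16.76)), (0, np.float64(15.6)), (0.05, np.float64(15.34)), (0.1, np.float64(15.95)), (0.15, np.float64(16.53)), (0.2, np.float64(17.07)), (0.25, np.float64(17.58)), (0.3, np.float64(18.04))]
8 init 23.44 [(-0.2, np.float64(17.28)), (-0.1, np.float64(16.45)), (0, np.float64(15.52)), (0.05, np.float64(15.3)), (0.1, np.float64(15.8)), (0.15, np.float64(16.27)), (0.2, np.float64(16.7)), (0.25, np.float64(17.11)), (0.3, np.float64(17.49))]
11 init 22.54 [(-0.2, np.float64(16.9)), (-0.1, np.float64(16.22)), (0, np.float64(15.45)), (0.05, np.float64(15.27)), (0.1, np.float64(15.68)), (0.15, np.float64(16.07)), (0.2, np.float64(16.43)), (0.25, np.float64(16.77)), (0.3, np.float64(17.08))]
14 init 21.63 [(-0.2, np.float64(16.52)), (-0.1, np.float64(15.99)), (0, np.float64(15.38)), (0.05, np.float64(15.24)), (0.1, np.float64(15.57)), (0.15, np.float64(15.88)), (0.2, np.float64(16.16)), (0.25, np.float64(16.42)), (0.3, np.float64(16.67))]
```

Run:
```python
from jfit import *
def cov(fn,rows,c0,c1):
    a=cv2.imread(fn).astype(float)[rows[0]:rows[1],c0:c1].mean(0)[:,0]
    n=len(a); t=np.arange(n); bg=np.linspace(np.median(a[:4]),np.median(a[-4:]),n); m=a.min()+3
    ob=np.median(a[n//2-4:n//2+5]); k=np.clip((bg-a)/(bg-ob),-1,1.05)
    print(fn,bg[0],bg[-1],ob,'w',k[3:-3].sum().round(2), 'c',(c0+(k*t)[3:-3].sum()/k[3:-3].sum()).round(2)); print(a.round().astype(int))
cov('pics/s0.png',(325,334),316,358); cov('pics/s6.png',(215,223),329,366); cov('pics/s5.png',(210,223),329,366)
```

```text
pics/s0.png 217.16666666666669 215.16666666666669 49.77777777777778 w 23.32 c 336.42
[217 217 217 217 217 218 218 215 191 129  58  42  46  46  48  48  49  46
  47  50  50  54  51  50  46  47  47  47  46  47  46  84 145 192 210 214
 213 213 214 215 215 216]
pics/s6.png 211.0625 218.5625 50.75 w 16.18 c 346.17
[212 211 211 210 212 213 213 210 193 148  84  46  46  50  50  50  51  51
  50  51  52  49  52  50  55 114 180 213 220 219 219 219 219 219 218 219
 218]
pics/s5.png 212.69230769230768 218.19230769230768 51.07692307692308 w 16.19 c 346.94
[213 213 212 213 214 214 214 216 212 191 131  60  41  46  51  51  52  49
  52  52  50  51  49  49  51  74 136 189 214 219 219 219 219 218 218 218
 218]
```

{"op": "step_arm", "data": {
  "targets": [
    {"ax":0,"ay":0,"az":3,"dx":0.5,"dy":-0.6,"dz":-3,"claw":40},
    {"ax":0,"ay":0,"az":3,"dx":0.5,"dy":-0.6,"dz":-6,"claw":40},
    {"ax":0,"ay":0,"az":3,"dx":0.5,"dy":-0.6,"dz":-8,"claw":40},
    {"ax":0,"ay":0,"az":3,"dx":0.5,"dy":-0.6,"dz":-10,"claw":40},
    {"ax":0,"ay":0,"az":3,"dx":0.5,"dy":-0.6,"dz":-12,"claw":40},
    {"ax":0,"ay":0,"az":3,"dx":0.5,"dy":-0.6,"dz":-13.5,"claw":40},
    {"ax":0,"ay":0,"az":3,"dx":0.5,"dy":-0.6,"dz":-15,"claw":40},
    {"ax":0,"ay":0,"az":3,"dx":0.5,"dy":-0.6,"dz":-15,"claw":40}
  ]
}}

```text
clock: 15.28
position: [490.3, -245.1, 123.0]
tool_rot: [[-0.058, 0.998, 0.0], [0.998, 0.058, 0.0], [0.0, 0.0, -1.0]]
force: [0.6, 0.3, -4.8]
width: 0.565
grasp_force: 84.8
```

Run:
```python
from h import *
s=ctrl.sense(); print(s['clock'],s['position'].round(1),s['tool_rot'].round(4).tolist(),s['force'].round(1),s['torque'].round(2))
```

```text
15.2833 [ 490.3 -245.1  123. ] [[-0.0576, 0.9983, 0.0], [0.9983, 0.0576, 0.0002], [0.0002, 0.0, -1.0]] [ 0.6  0.3 -4.8] [ 0.08 -0.15  0.02]
```

{"op": "step_arm", "data": {
  "targets": [
    {"ax":0,"ay":0,"az":0,"dx":0,"dy":0,"dz":-4,"claw":40},
    {"ax":0,"ay":0,"az":0,"dx":0,"dy":0,"dz":-8,"claw":40},
    {"ax":0,"ay":0,"az":0,"dx":0,"dy":0,"dz":-12,"claw":40},
    {"ax":0,"ay":0,"az":0,"dx":0,"dy":0,"dz":-16,"claw":40},
    {"ax":0,"ay":0,"az":0,"dx":0,"dy":0,"dz":-20,"claw":40},
    {"ax":0,"ay":0,"az":0,"dx":0,"dy":0,"dz":-24,"claw":40},
    {"ax":0,"ay":0,"az":0,"dx":0,"dy":0,"dz":-28,"claw":40},
    {"ax":0,"ay":0,"az":0,"dx":0,"dy":0,"dz":-32,"claw":40},
    {"ax":0,"ay":0,"az":0,"dx":0,"dy":0,"dz":-36,"claw":40},
    {"ax":0,"ay":0,"az":0,"dx":0,"dy":0,"dz":-39,"claw":40},
    {"ax":0,"ay":0,"az":0,"dx":0,"dy":0,"dz":-39,"claw":40}
  ]
}}

```text
clock: 16.2
position: [489.9, -244.9, 83.4]
tool_rot: [[-0.058, 0.998, -0.001], [0.998, 0.058, 0.001], [0.001, -0.001, -1.0]]
force: [0.4, 0.1, -5.7]
width: 0.567
grasp_force: 84.7
```

{"op": "step_arm", "data": {
  "targets": [
    {"ax":0,"ay":0,"az":0,"dx":0,"dy":0,"dz":-2,"claw":40},
    {"ax":0,"ay":0,"az":0,"dx":0,"dy":0,"dz":-4,"claw":40},
    {"ax":0,"ay":0,"az":0,"dx":0,"dy":0,"dz":-5.5,"claw":40},
    {"ax":0,"ay":0,"az":0,"dx":0,"dy":0,"dz":-5.5,"claw":40}
  ]
}}

```text
clock: 16.53
position: [490.5, -245.6, 79.7]
tool_rot: [[-0.058, 0.998, 0.0], [0.998, 0.058, -0.001], [-0.001, 0.0, -1.0]]
force: [-1.0, -0.1, 0.2]
width: 0.568
grasp_force: 85.3
```

{"op": "step_arm", "data": {
  "targets": [
    {"ax":0,"ay":0,"az":0,"dx":0,"dy":0,"dz":0,"claw":40},
    {"ax":0,"ay":0,"az":5,"dx":0,"dy":0,"dz":0.1,"claw":40},
    {"ax":0,"ay":0,"az":10,"dx":0,"dy":0,"dz":0.2,"claw":40},
    {"ax":0,"ay":0,"az":15,"dx":0,"dy":0,"dz":0.4,"claw":40},
    {"ax":0,"ay":0,"az":20,"dx":0,"dy":0,"dz":0.6,"claw":40},
    {"ax":0,"ay":0,"az":25,"dx":0,"dy":0,"dz":0.8,"claw":40},
    {"ax":0,"ay":0,"az":30,"dx":0,"dy":0,"dz":1,"claw":40},
    {"ax":0,"ay":0,"az":35,"dx":0,"dy":0,"dz":1.2,"claw":40},
    {"ax":0,"ay":0,"az":40,"dx":0,"dy":0,"dz":1.4,"claw":40}
  ],
  "newtons": 100
}}

```text
clock: 17.28
position: [490.4, -245.3, 80.8]
tool_rot: [[-0.689, 0.725, 0.0], [0.725, 0.689, 0.0], [-0.0, 0.0, -1.0]]
force: [-1.7, 0.2, -0.7]
width: 0.564
grasp_force: 103.5
```

Run:
```python
from h import *
s=ctrl.sense(); print(s['clock'],s['position'].round(1),s['tool_rot'].round(4).tolist(),s['force'].round(1),s['torque'].round(2),s['qpos'].round(2))
```

```text
17.2833 [ 490.4 -245.3   80.8] [[-0.6888, 0.7249, 0.0004], [0.7249, 0.6888, 0.0], [-0.0003, 0.0003, -1.0]] [-1.7  0.2 -0.7] [ 0.23  0.22 -0.16] [-0.6   0.01  1.92  0.    1.21 -1.36]
```

{"op": "step_arm", "data": {
  "targets": [
    {"ax":0,"ay":0,"az":5,"dx":0,"dy":0,"dz":0.2,"claw":40},
    {"ax":0,"ay":0,"az":10,"dx":0,"dy":0,"dz":0.4,"claw":40},
    {"ax":0,"ay":0,"az":15,"dx":0,"dy":0,"dz":0.6,"claw":40},
    {"ax":0,"ay":0,"az":20,"dx":0,"dy":0,"dz":0.8,"claw":40},
    {"ax":0,"ay":0,"az":25,"dx":0,"dy":0,"dz":0.9,"claw":40},
    {"ax":0,"ay":0,"az":30,"dx":0,"dy":0,"dz":1,"claw":40},
    {"ax":0,"ay":0,"az":35,"dx":0,"dy":0,"dz":1,"claw":40},
    {"ax":0,"ay":0,"az":37.5,"dx":0,"dy":0,"dz":1,"claw":40},
    {"ax":0,"ay":0,"az":37.5,"dx":0,"dy":0,"dz":1,"claw":40}
  ]
}}

```text
clock: 18.03
position: [490.3, -245.5, 81.8]
tool_rot: [[-0.987, 0.159, -0.0], [0.159, 0.987, -0.001], [-0.0, -0.001, -1.0]]
force: [-1.6, 0.6, 0.9]
width: 0.566
grasp_force: 103.6
```

Run:
```python
from h import *
s=ctrl.sense(); print(s['clock'],s['position'].round(1),s['tool_rot'].round(4).tolist(),s['force'].round(1),s['torque'].round(2),s['grasp_force'])
```

```text
18.0333 [ 490.3 -245.5   81.8] [[-0.9873, 0.1589, -0.0], [0.1589, 0.9873, -0.0008], [-0.0001, -0.0008, -1.0]] [-1.6  0.6  0.9] [-0.05  0.43  0.01] 103.63663329625524
```

{"op": "step_arm", "data": {
  "targets": [
    {"ax":0,"ay":0,"az":0,"dx":0,"dy":0,"dz":1,"claw":40},
    {"ax":0,"ay":0,"az":0,"dx":0,"dy":0,"dz":2,"claw":40},
    {"ax":0,"ay":0,"az":0,"dx":0,"dy":0,"dz":3,"claw":40},
    {"ax":0,"ay":0,"az":0,"dx":0,"dy":0,"dz":3,"claw":40}
  ]
}}

```text
clock: 18.37
position: [490.4, -245.4, 84.5]
tool_rot: [[-0.987, 0.16, 0.0], [0.16, 0.987, -0.0], [-0.0, -0.0, -1.0]]
force: [-0.9, -1.1, -0.9]
width: 0.562
grasp_force: 103.6
```

{"op": "step_arm", "data": {
  "targets": [
    {"ax":0,"ay":0,"az":0,"dx":0,"dy":0,"dz":4,"claw":40},
    {"ax":0,"ay":0,"az":0,"dx":0,"dy":0,"dz":8,"claw":40},
    {"ax":0,"ay":0,"az":0,"dx":0,"dy":0,"dz":13,"claw":40},
    {"ax":0,"ay":0,"az":0,"dx":0,"dy":0,"dz":18,"claw":40},
    {"ax":0,"ay":0,"az":0,"dx":0,"dy":0,"dz":24,"claw":40},
    {"ax":0,"ay":0,"az":0,"dx":0,"dy":0,"dz":30,"claw":40},
    {"ax":0,"ay":0,"az":0,"dx":0,"dy":0,"dz":35,"claw":40},
    {"ax":0,"ay":0,"az":0,"dx":0,"dy":0,"dz":38,"claw":40},
    {"ax":0,"ay":0,"az":0,"dx":0,"dy":0,"dz":39,"claw":40},
    {"ax":0,"ay":0,"az":0,"dx":0,"dy":0,"dz":39,"claw":40},
    {"ax":0,"ay":0,"az":0,"dx":0,"dy":0,"dz":39,"claw":40},
    {"ax":0,"ay":0,"az":0,"dx":0,"dy":0,"dz":39,"claw":40}
  ]
}}

```text
clock: 19.37
position: [490.0, -245.0, 122.8]
tool_rot: [[-0.987, 0.16, -0.001], [0.16, 0.987, 0.001], [0.001, 0.0, -1.0]]
force: [0.3, -1.0, -0.2]
width: 0.558
grasp_force: 103.5
```

Run:
```python
from h import *
shot('scene','s7.png')
s=ctrl.sense(); print(s['clock'],s['position'].round(1),s['force'].round(1),s['torque'].round(2),s['qvel'].round(3))
a=cv2.imread('pics/s7.png')
cv2.imwrite('pics/o7.png',cv2.resize(a[170:265,310:385],None,fx=6,fy=6,interpolation=cv2.INTER_CUBIC))
```

```text
19.4167 [ 490.  -245.1  122.8] [-0.5 -0.1 -0.3] [-0.03  0.03 -0.02] [ 0.002  0.001 -0.003 -0.    -0.002  0.   ]
```

View pics/o7.png

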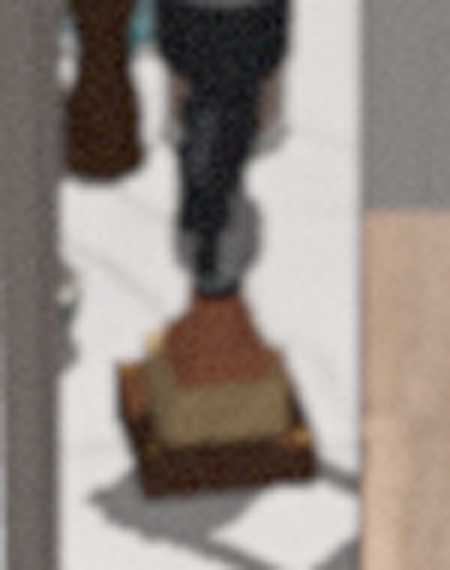

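```bash
python3 -c "
from bench import ctrl
print(ctrl.hand_in())"
```

```text
the job is handed in; nothing more can be done
None
```

I handed the job in at about 19.5 s. The sleeve is seated in the holder and the jar in the sleeve. The cap is unscrewed by about 77° and held level in the gripper about 21 mm above the jar's mouth. The arm's force readings and the last picture agree with this, but no judging result came back.

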